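# Seat the thread comb in the corer rod

## Task

Take the orange-handled thread comb and seat its teeth in the thread of the coring rod, near the middle of the cradle, feeling along the rod until the teeth drop into the grooves. Then press it down for about a second with some 8 N to check that both crossbars sit flat on the cradle's rails, never loading the rod and cradle with more than 18 N, and let go, leaving it seated there. Leave everything else on the bench where it is.

Things in the scene. Friction and masses are not known exactly. Their poses are not given: they have to be found in the camera images.
- comb: Thread comb (gauge) with orange handle, about 120 g, teeth down. Origin: its middle, in the plane of the undersides of its two dark crossbars (each 8 mm wide, 68 mm long along y, 8 mm high, at x = -28 and 28 mm). x: along the row of teeth, y: along the crossbars, z: up. Starts with the crossbars on the two 20 mm high strips of a small wooden holder. Half a turn about z changes nothing.
- comb_handle (a point): Centre of the comb's orange handle, 34 mm above the comb's origin. The handle is a block 40 mm (x) by 14 mm (y), from 12 to 50 mm above the origin: grip it across its 14 mm.
- comb_teeth (a point): Middle of the row of tooth tips, 8 mm below the comb's origin. A 6 mm thick, 64 mm long leaf carries four straight teeth 8 mm long, 5 mm wide along x, 6 mm thick, at 14 mm pitch (x = -21, -7, 7, 21 mm).
- cradle: Cradle holding the rod, 214 x 76 mm. Origin: its middle, in the plane of its two dark steel rail tops, 70 mm above the table; x along the rod, z up. Rails 190 mm long, 12 mm wide, centred at y = -30 and 30 mm, rod between. On rubber bushes over a grey foot plate (200 x 90 mm): it sinks straight down about 1 mm per 4 N, at most 6 mm. Comb seated: its origin is level with the rail tops (0 mm).
- rod_top (a point): Above the cradle's middle on the top line of the threaded rod's crests, 4 mm below the rail tops. Crests 38 mm in diameter, 6 mm wide; grooves 8 mm wide along x, 5 mm deep; pitch 14 mm; thread from x = -72 to 84 mm. Where along x the grooves lie differs each time and is not measured. With teeth on crests the comb's origin stays 4 mm above the rail plane. The rod does not turn or slide.
- comb_blue: Bystander: a like comb with a blue handle and a wrong pitch (10 mm, six teeth), same outside sizes and frame, on a like holder. The two holders swap places from start to start.
- coupling: Bystander: loose dark steel rod coupling, a ring 52 mm across, 45 mm high, origin under its centre.
- vial_a: Bystander: standing clear vial with blue cap, 28 mm across, 70 mm high, origin under its centre.
- vial_b: Bystander: another such vial.
- spatula: Bystander: spatula lying on the table, about 250 mm long.
- rock: Bystander: grey rock chip, 62 mm across, 36 mm high.
- marker: Bystander: black marker pen 120 mm long lying on the open notebook.
Mind the look-alikes: they are no part of the job. What is shaped like the part that bears cradle but yellow is not meant.

How it is judged:
On the way, in this order (a step that is already met when the one before it is completed fails the run):
1. the orange-handled comb has been taken off its holder (distance of comb from where it was at the start of the episode above 0.05 m), for 0.1 s.
2. the comb sits flat in the thread near the middle of the cradle while it bears on rod and cradle with more than 4.5 N for half a second (z of comb in the frame of cradle between -0.002 and 0.0015 m and x of comb in the frame of cradle between -0.036 and 0.036 m and y of comb in the frame of cradle between -0.01 and 0.01 m and angle between the z axis of comb and the z axis of cradle, either way round below 0.03 rad and angle between the x axis of comb and the x axis of cradle, either way round below 0.08 rad and angle between comb's own z axis and vertical below 0.1 rad and contact force between comb and cradle above 4.5 N), for 0.5 s.
At the end, for the whole second after the job is handed in: The orange-handled comb rests, released and still, with its teeth in the grooves: its origin within 1.5 mm above (2 mm below) the rail plane, flat to the rails within 0.03 rad, along the rod within 0.08 rad, within 36 mm of the cradle's middle along the rod and 10 mm across it (z of comb in the frame of cradle between -0.002 and 0.0015 m and x of comb in the frame of cradle between -0.036 and 0.036 m and y of comb in the frame of cradle between -0.01 and 0.01 m and angle between the z axis of comb and the z axis of cradle, either way round below 0.03 rad and angle between the x axis of comb and the x axis of cradle, either way round below 0.08 rad and angle between comb's own z axis and vertical below 0.1 rad and contact force between the fingers and comb below 0.1 N and linear speed of comb below 0.01 m/s and contact force between comb and cradle above 0.3 N); the robot touches nothing.
It fails at once if the comb bears on the rod or cradle with more than 18 N (contact force between comb and cradle above 18 N).
It fails at once if the gripper bears on the rod or cradle with more than 18 N (contact force between the fingers and cradle above 18 N).
It fails at once if a bystander is moved by more than 20 mm (distance of any of comb_blue, coupling, vial_a, vial_b, spatula, rock, marker from where it was at the start of the episode above 0.02 m).
It also fails if it takes over 54 s, if anything falls off the work surface, if the arm or the gripper's body presses on something with over 40 N, if the wrist force passes 120 N, or if a joint passes its speed limit or range.

## Robot

A 6-joint arm with a two-finger parallel gripper is mounted at the origin on the work surface. World frame = base frame: x ahead of the robot, y to its left, z up, the work surface at z = 0. Lengths are in m, angles in rad, forces in N, time in s.
With the tool pointing down it reaches from about 0.275 to 0.825 m from the base axis. Payload 5.2 kg.
Tool frame: the origin (TCP) lies on the centre line of the jaws, within the pads' length; the fingertips stand 17 mm ahead of it and the grasp point (between the pads) lies 2 mm behind it (arm.tip_reach is the distance from the TCP to the fingertips, in m); z points along the fingers, y is the direction in which the jaws open and shut (so a half turn about z gives the same grasp; the last joint's range is limited). The gripper opens to 93 mm and grips with 3 to 60 N. Pads are 15 mm wide; open, the fingers measure 128 mm over their backs; the gripper's body (75 mm by 188 mm) begins 65 mm behind the grasp point.
Start: joints at [0.986, 0.259, 1.535, -0, 1.348, -0.203], TCP at [0.205, 0.51, 0.236] pointing down, gripper open.
Joint ranges: [-3.14, 3.14], [-0.91, 2.08], [0.19, 2.58], [-1.22, 4.36], [0.22, 2.71], [-3.12, 3.12]. Speed limits (rad/s): [2.57, 2.57, 3.14, 3.14, 3.14, 3.14].

## Interface

Orientations are given as [roll, pitch, yaw] about the fixed x, y, z axes, in that order (R = Rz(yaw) Ry(pitch) Rx(roll)).
In Python, from plant import arm gives the robot as it stands.
- The arm moves only by the tool play_rows, never from a script. Its argument "plan" is a list that holds one entry, the list of rows, each a list of 6 numbers: the shift along the tool's x, y, z normalised to -1 to 1, where 1 is 0.02 m, then the turn, a rotation vector about the tool's x, y, z normalised to -1 to 1, where 1 is 0.12 rad. A call has exactly 10 rows; each row shifts and turns the commanded pose from where the row before left it, along the tool's axes as they then stand; what a row does not reach is not made up. A row lasts 1/12 s, in which the tool goes at most 41.7 mm and 7.16 degrees, less where a joint would pass 70% of its speed; a pose out of reach is approached as far as the arm can. A call with a number of a shift or a turn outside -1 to 1 is refused whole. A call with a gripper value outside its range is refused whole. "claw" is the closure, from 0 (fully open) to 1 (shut), set as the call begins (left out, the last holds). The fingers move at their own pace and stop on an object; the grip force is fixed at half the most. Time passes only in rows, so rows that do not move let the fingers close, or fill a call up. It gives the time, the measured TCP pose, the force and the opening at its end, in the units of the state.
- arm.get_obs(): the state, without advancing time (a new reading comes with each control period).
- arm.camera(name): name is "scene" or "top"; returns (picture, depth): 420x560x3 uint8, red, green, blue; 420x560 float32, m along the optical axis (not along the pixel's ray), 0 where there is no reading.
- arm.get_calibration(name): a dict with "intrinsics" (3x3 intrinsics, pixels), "rvec" (rotation vector, rad) and "tvec" (3), from world to camera coordinates, as OpenCV has them. Camera axes: x right, y down, z forward; pixel columns grow to the right and rows downward; lengths in m; the calibration is good to about 2 mm. A picture is of the moment at which its call begins. get_calibration takes no time and is no camera call.
- arm.close_job(): hands the job in, once; it reports no verdict.
The state is a dict: "t": time; "qpos": joint angles; "qvel": joint speeds; "joint_efforts": joint torques, N m; "eef_pos": TCP position; "tool_rot": TCP orientation; "force": force on the tool from outside, world axes, zero at the start; "ft_torque": the same for the moment, N m; "grip_width": finger opening in m.
Only numpy, scipy, OpenCV 4.12 (cv2) and the standard library are available. Lean on these libraries where they do the work, as an engineer would, in place of code of your own. Each camera call takes 0.05 s, during which the arm holds its last target.

## Working session

There is one attempt and no reset: what is moved stays moved. The work goes in short steps, Python scripts to look and compute and a tool call to move; the robot and the scene stay as the last step left them, time stands still between calls to the robot, and variables do not carry over. Pictures are saved under pics/ and viewed, and the job is handed in when it is done.

Besides the shell and the picture viewer there is one more tool, called after "Request:" as name(argument=value, ...), one argument or row to a line, values as JSON. play_rows: Moves the arm, as the interface text tells. Its arguments: {"type":"object","properties":{"plan":{"type":"array"},"claw":{"type":"number"}},"required":["plan"]}

```bash
mkdir -p pics; ls
cat > h.py <<'E'
import numpy as np,cv2,pickle
def cam(name,tag):
    from plant import arm
    im,d=arm.camera(name); c=arm.get_calibration(name)
    pickle.dump((im,d,c),open(f'pics/{tag}.pkl','wb'))
    cv2.imwrite(f'pics/{tag}.png',im[:,:,::-1])
def load(tag): return pickle.load(open(f'pics/{tag}.pkl','rb'))
def world(tag,u,v,z=None,dd=None):
    im,d,c=load(tag);K=np.array(c['intrinsics']);R=cv2.Rodrigues(np.array(c['rvec'],float))[0];t=np.array(c['tvec'],float).ravel()
    r=np.linalg.inv(K)@np.array([u,v,1.])
    if z is None:
        s=d[int(round(v)),int(round(u))] if dd is None else dd
        return R.T@(r*s-t)
    o=-R.T@t; w=R.T@r
    return o+w*(z-o[2])/w[2]
def crop(tag,u0,v0,u1,v1,k,out):
    im=load(tag)[0][v0:v1,u0:u1,::-1]
    cv2.imwrite(f'pics/{out}.png',cv2.resize(im,None,fx=k,fy=k,interpolation=cv2.INTER_CUBIC))
E
python3 - <<'E'
from h import *
cam('scene','s0');cam('top','t0')
from plant import arm
o=arm.get_obs();print({k:np.round(v,3) for k,v in o.items()})
for n in('scene','top'):
    c=arm.get_calibration(n);R=cv2.Rodrigues(np.array(c['rvec'],float))[0];print(n,c['intrinsics'],-R.T@np.array(c['tvec']).ravel())
E
```

```text
pics
{'t': np.float64(0.1), 'qpos': array([ 0.986,  0.259,  1.536, -0.   ,  1.348, -0.203]), 'qvel': array([-0.   , -0.002, -0.001, -0.001, -0.001,  0.   ]), 'joint_efforts': array([ 2.0000e-03, -4.3821e+01, -2.8464e+01,  7.2000e-02,  3.6000e-02,
       -0.0000e+00]), 'eef_pos': array([0.205, 0.51 , 0.235]), 'tool_rot': array([-3.14, -0.  ,  2.76]), 'force': array([ 0.175, -0.704, -1.279]), 'ft_torque': array([ 0.027,  0.029, -0.007]), 'grip_width': np.float64(0.093)}
scene [[530.32399576   0.         282.956383  ]
 [  0.         530.32399576 213.71098236]
 [  0.           0.           1.        ]] [ 1.14520129 -0.80088172  0.69388587]
top [[399.43734194   0.         274.94634194]
 [  0.         399.43734194 211.59859983]
 [  0.           0.           1.        ]] [ 0.43737725 -0.05884533  1.14440079]
```

View pics/s0.png

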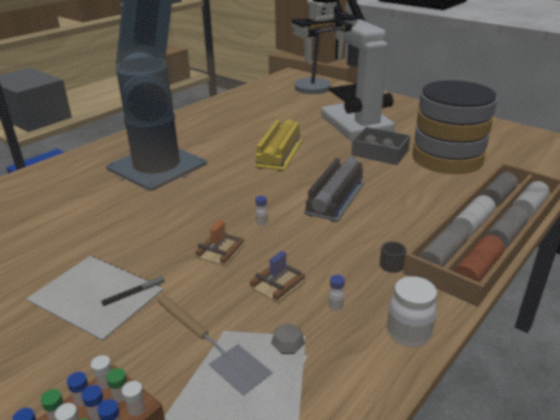

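View pics/t0.png

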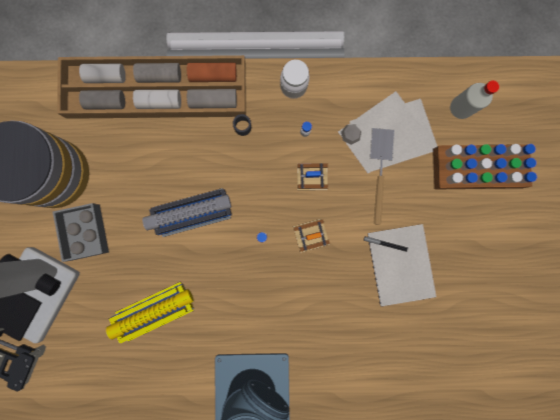

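Run:
```python
from h import *
crop('t0',280,150,350,260,7,'c1'); crop('t0',130,180,245,245,6,'c2');crop('s0',180,210,320,310,5,'c3')
```

```text
(no output)
```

View pics/c1.png

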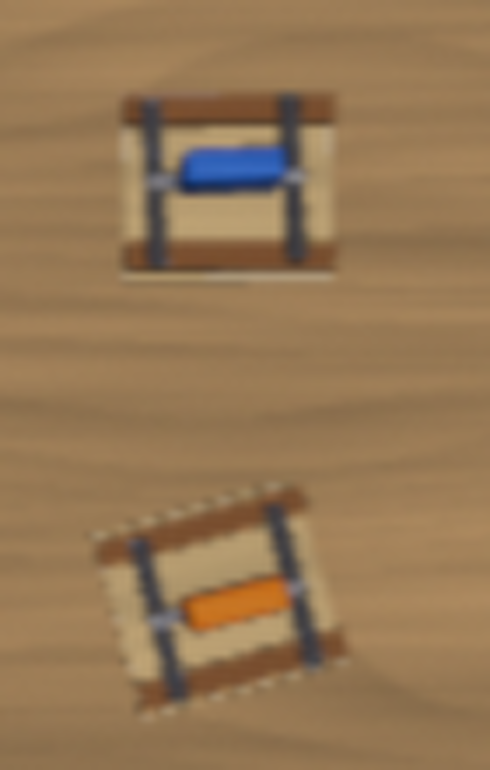

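View pics/c2.png

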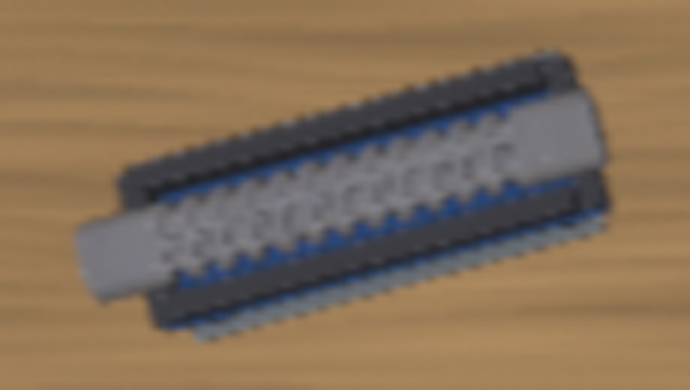

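View pics/c3.png

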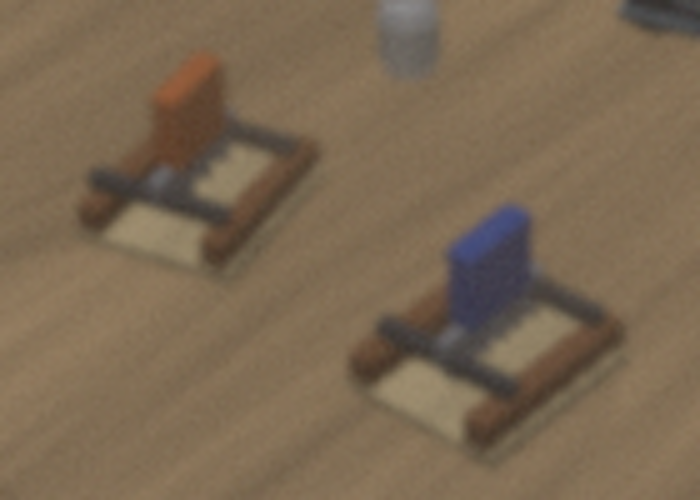

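The orange comb candidates are the orange handle at top pixel (314,237) and the blue-handled one at (313,174). The crop shows the orange one as the wanted comb. The cradle is the grey one at (188,213), and the yellow look-alike at (150,313) is not meant.

```bash
cat > m.py <<'E'
from h import *
def cloud(tag):
    im,d,c=load(tag);K=np.array(c['intrinsics']);R=cv2.Rodrigues(np.array(c['rvec'],float))[0];t=np.array(c['tvec'],float).ravel()
    v,u=np.mgrid[:420,:560]
    P=np.stack([(u-K[0,2])/K[0,0]*d,(v-K[1,2])/K[1,1]*d,d],-1)-t
    W=P@R; W[d==0]=np.nan
    return im,W
E
python3 - <<'E'
from m import *
for tag in('t0','s0'):
    im,W=cloud(tag)
    hsv=cv2.cvtColor(im,cv2.COLOR_RGB2HSV)
    print(tag,'table z',world(tag,340,340) if tag=='t0' else world(tag,150,230))
    if tag=='t0': bx=(295,220,332,252)
    else: bx=(200,215,240,262)
    m=np.zeros(im.shape[:2],bool); m[bx[1]:bx[3],bx[0]:bx[2]]=1
    o=m&(hsv[...,0]<14)&(hsv[...,1]>175 if tag=='t0' else hsv[...,1]>140)
    w=W[o]; z=w[:,2]; print(len(w),np.round(np.nanpercentile(z,[0,10,30,50,70,90,100]),4))
    tp=w[z>0.06]; print('top',len(tp),tp.mean(0),tp.min(0),tp.max(0)); 
    print(cv2.minAreaRect(tp[:,:2].astype(np.float32)*1000))
    print([world(tag,280+(x+.5)/7-.5,150+(y+.5)/7-.5,.028).round(4).tolist() for x,y in((140,543),(178,698),(314,663),(273,505))] if tag=='t0' else '')
im,W=cloud('t0')
sub=W[185:245,140:240].reshape(-1,3)
print(np.histogram(sub[:,2],bins=np.arange(0,.09,.004)))
# dark rail pixels
s=W[185:245,130:245]; i=im[185:245,130:245].astype(int)
dark=(i.max(-1)<85)&(s[...,2]>.06)
p=s[dark]; print(len(p),p.mean(0),np.median(p[:,2]))
r=cv2.minAreaRect(p[:,:2].astype(np.float32)*1000);print(r)
E
```

```text
t0 table z [ 1.36312012e-01 -2.51171528e-01 -2.29308938e-04]
10 [0.0639 0.066  0.0678 0.0693 0.0714 0.0722 0.0725]
top 10 [ 0.43224317 -0.16907324  0.06917527] [ 0.42297331 -0.19192105  0.06389716] [ 0.43883007 -0.15396906  0.07246464]
((431.7158203125, -173.36883544921875), (11.646659851074219, 38.065799713134766), 13.18697738647461)
[[0.4558, -0.14, 0.028], [0.3939, -0.1542, 0.028], [0.4071, -0.2087, 0.028], [0.4703, -0.1935, 0.028]]
s0 table z [ 0.24950816 -0.21920398  0.00317443]
50 [0.0476 0.0674 0.0695 0.0708 0.0715 0.0726 0.0738]
top 47 [ 0.43559769 -0.1780215   0.07046554] [ 0.42747942 -0.19536755  0.06250833] [ 0.44349066 -0.15688013  0.07381966]
((434.98095703125, -176.4056854248047), (9.462136268615723, 40.167808532714844), 14.654056549072266)

(array([1022,   41,  117,   81,    6,   19,  138,  144,   30,   23,   39,
         92,  141,  179,  324,  407,  422,  399,   35,    0,    0,    0]), array([0.   , 0.004, 0.008, 0.012, 0.016, 0.02 , 0.024, 0.028, 0.032,
       0.036, 0.04 , 0.044, 0.048, 0.052, 0.056, 0.06 , 0.064, 0.068,
       0.072, 0.076, 0.08 , 0.084, 0.088]))
590 [0.5018235  0.16438232 0.06851816] 0.06866232396482203
((502.2937316894531, 163.15020751953125), (70.609619140625, 189.68093872070312), 14.725170135498047)
```

Run:
```python
from h import *
crop('t0',0,220,130,420,3,'c4'); crop('s0',230,0,420,170,4,'c5')
```

```text
(no output)
```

View pics/c4.png

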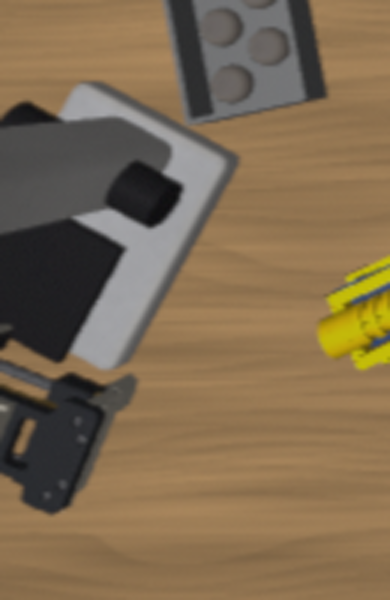

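View pics/c5.png

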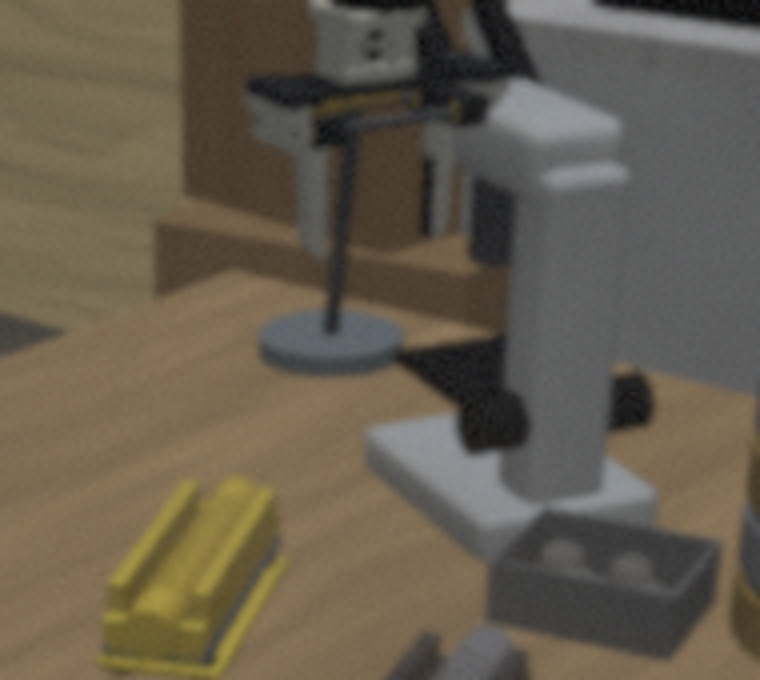

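Run:
```python
from h import *
q=lambda x,y:(230+(x+.5)/4-.5,(y+.5)/4-.5)
for n,p,z in(('disc',(332,345),.01),('knob',(490,420),.07)):
    print(n,world('s0',*q(*p),z))
for n,p in(('postbase',(332,320)),('posttop',(348,135)),('armmid',(400,118)),('armend',(460,108)),('finger1',(310,200)),('finger2',(437,200)),('mscope col',(555,300)),('head',(470,140)),('head2',(580,115))):
    print(n,world('s0',*q(*p)).round(3))
q=lambda x,y:((x+.5)/3-.5,220+(y+.5)/3-.5)
for n,p in(('tip',(122,390)),('body',(60,430)),('armhoriz',(25,372)),('scopehead',(60,160)),('eyep',(140,190))):print(n,world('t0',*q(*p)).round(3))
```

```text
disc [-0.04589582  0.79858262  0.01      ]
knob [0.26810024 0.59188535 0.07      ]
postbase [-0.044  0.795  0.036]
posttop [-0.038  0.806  0.207]
armmid [0.234 0.5   0.319]
armend [0.255 0.545 0.32 ]
finger1 [0.189 0.453 0.263]
finger2 [0.232 0.555 0.248]
mscope col [0.358 0.528 0.202]
head [0.244 0.578 0.289]
head2 [0.333 0.584 0.319]
tip [0.207 0.417 0.305]
body [0.193 0.433 0.346]
armhoriz [0.223 0.476 0.315]
scopehead [0.354 0.531 0.193]
eyep [0.321 0.512 0.115]
```

Request:
play_rows(
  plan=[
    [[-0.372, -0.928, 0, 0, 0, 0], [-0.372, -0.928, 0, 0, 0, 0], [-0.372, -0.928, 0, 0, 0, 0], [-0.372, -0.928, 0, 0, 0, 0], [-0.372, -0.928, 0, 0, 0, 0], [-0.372, -0.928, 0, 0, 0, 0], [-0.372, -0.928, 0, 0, 0, 0], [-0.372, -0.928, 0, 0, 0, 0], [-0.372, -0.928, 0, 0, 0, 0], [-0.372, -0.928, 0, 0, 0, 0]],
  ],
  claw=0,
)

```text
t: 0.93
eef_pos: [0.2044, 0.3093, 0.2353]
tool_rot: [-3.141, -0.0, 2.76]
force: [1.2, 0.4, 0.6]
grip_width: 0.0932
```

Request:
play_rows(
  plan=[
    [[0, 0, 0, 0, 0, 0.796], [0, 0, 0, 0, 0, 0.796], [0, 0, 0, 0, 0, 0.796], [0, 0, 0, 0, 0, 0.796], [0, 0, 0, 0, 0, 0.796], [0, 0, 0, 0, 0, 0.796], [0, 0, 0, 0, 0, 0.796], [0, 0, 0, 0, 0, 0.796], [0, 0, 0, 0, 0, 0.796], [0, 0, 0, 0, 0, 0.796]],
  ],
)

```text
t: 1.77
eef_pos: [0.2045, 0.3102, 0.2354]
tool_rot: [-3.141, 0.0, 1.8]
force: [-0.4, 0.4, 0.8]
grip_width: 0.093
```

Request:
play_rows(
  plan=[
    [[-0.874, 0.187, 0.13, 0, 0, 0], [-0.874, 0.187, 0.13, 0, 0, 0], [-0.874, 0.187, 0.13, 0, 0, 0], [-0.874, 0.187, 0.13, 0, 0, 0], [-0.874, 0.187, 0.13, 0, 0, 0], [-0.874, 0.187, 0.13, 0, 0, 0], [-0.874, 0.187, 0.13, 0, 0, 0], [-0.874, 0.187, 0.13, 0, 0, 0], [-0.874, 0.187, 0.13, 0, 0, 0], [-0.874, 0.187, 0.13, 0, 0, 0]],
  ],
)

```text
t: 2.6
eef_pos: [0.2816, 0.1482, 0.2093]
tool_rot: [-3.141, -0.0, 1.805]
force: [0.3, -0.8, 0.4]
grip_width: 0.0933
```

Request:
play_rows(
  plan=[
    [[-0.874, 0.187, 0.13, 0, 0, 0], [-0.874, 0.187, 0.13, 0, 0, 0], [-0.874, 0.187, 0.13, 0, 0, 0], [-0.874, 0.187, 0.13, 0, 0, 0], [-0.874, 0.187, 0.13, 0, 0, 0], [-0.874, 0.187, 0.13, 0, 0, 0], [-0.874, 0.187, 0.13, 0, 0, 0], [-0.874, 0.187, 0.13, 0, 0, 0], [-0.874, 0.187, 0.13, 0, 0, 0], [-0.874, 0.187, 0.13, 0, 0, 0]],
  ],
)

```text
t: 3.43
eef_pos: [0.3585, -0.0131, 0.1833]
tool_rot: [-3.141, -0.0, 1.804]
force: [-0.0, -0.4, 0.0]
grip_width: 0.093
```

Request:
play_rows(
  plan=[
    [[-0.874, 0.187, 0.13, 0, 0, 0], [-0.874, 0.187, 0.13, 0, 0, 0], [-0.874, 0.187, 0.13, 0, 0, 0], [-0.874, 0.187, 0.13, 0, 0, 0], [-0.874, 0.187, 0.13, 0, 0, 0], [-0.874, 0.187, 0.13, 0, 0, 0], [-0.874, 0.187, 0.13, 0, 0, 0], [-0.874, 0.187, 0.13, 0, 0, 0], [-0.874, 0.187, 0.13, 0, 0, 0], [-0.874, 0.187, 0.13, 0, 0, 0]],
  ],
)

```text
t: 4.27
eef_pos: [0.4357, -0.1747, 0.1572]
tool_rot: [-3.141, -0.0, 1.804]
force: [-0.0, 0.1, -0.2]
grip_width: 0.0927
```

Run:
```python
from h import *
cam('scene','s1')
from plant import arm
o=arm.get_obs();print({k:np.round(v,4) for k,v in o.items()})
crop('s1',160,140,320,270,5,'c6')
```

```text
{'t': np.float64(4.3167), 'qpos': array([-6.2210e-01,  1.9000e-01,  1.8311e+00, -1.1000e-03,  1.1185e+00,
       -8.5440e-01]), 'qvel': array([ 0.023 , -0.0343,  0.032 ,  0.0038,  0.0112,  0.0457]), 'joint_efforts': array([  3.5304, -40.8037, -20.3775,   0.5726,   1.6319,   0.0869]), 'eef_pos': array([ 0.4373, -0.1776,  0.157 ]), 'tool_rot': array([3.1410e+00, 2.1000e-03, 1.8036e+00]), 'force': array([ 1.5749, -2.8517,  0.8518]), 'ft_torque': array([-0.1715, -0.006 , -0.0671]), 'grip_width': np.float64(0.0931)}
```

View pics/c6.png

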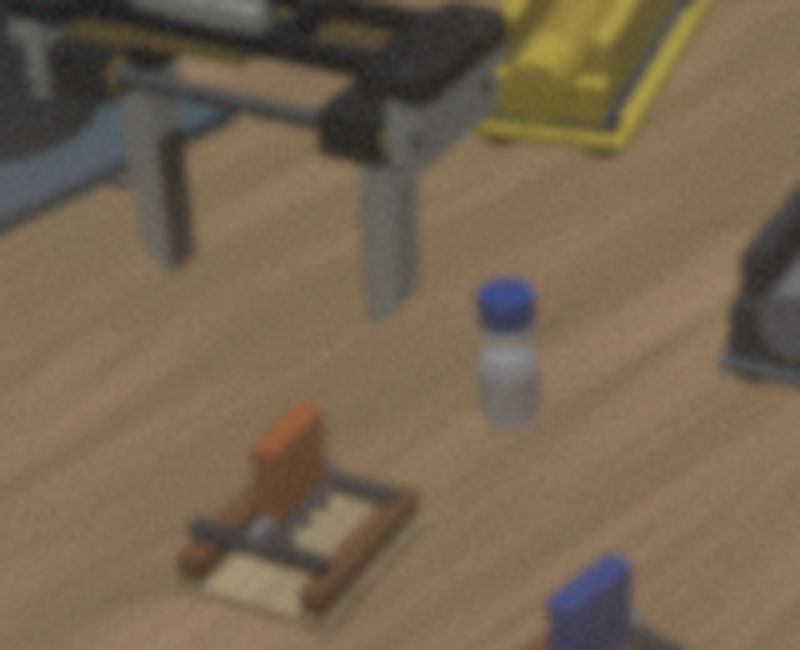

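Request:
play_rows(
  plan=[
    [[0, 0, 0.6, 0, 0, 0], [0, 0, 0.6, 0, 0, 0], [0, 0, 0.6, 0, 0, 0], [0, 0, 0.6, 0, 0, 0], [0, 0, 0.6, 0, 0, 0], [0, 0, 0.5, 0, 0, 0], [0, 0, 0, 0, 0, 0], [0, 0, 0, 0, 0, 0], [0, 0, 0, 0, 0, 0], [0, 0, 0, 0, 0, 0]],
  ],
)

```text
t: 5.15
eef_pos: [0.4359, -0.1739, 0.0884]
tool_rot: [3.141, 0.001, 1.805]
force: [0.2, 0.1, 0.2]
grip_width: 0.0931
```

Run:
```python
from h import *
cam('scene','s2');cam('top','t2')
from plant import arm
o=arm.get_obs();print({k:np.round(v,4) for k,v in o.items()})
crop('s2',160,160,290,270,6,'c7');crop('t2',260,180,370,290,6,'c8')
```

```text
{'t': np.float64(5.25), 'qpos': array([-0.6181,  0.2751,  1.9201,  0.    ,  0.9451, -0.852 ]), 'qvel': array([-0.0029,  0.0001,  0.0014, -0.0007, -0.0031,  0.0005]), 'joint_efforts': array([-6.50000e-03, -3.80287e+01, -2.18721e+01,  3.27000e-02,
        6.97000e-02,  1.00000e-04]), 'eef_pos': array([ 0.4358, -0.1739,  0.0883]), 'tool_rot': array([3.1407e+00, 1.0000e-03, 1.8047e+00]), 'force': array([ 0.6198,  0.862 , -0.3066]), 'ft_torque': array([-0.0372,  0.0185, -0.0113]), 'grip_width': np.float64(0.0931)}
```

View pics/c7.png

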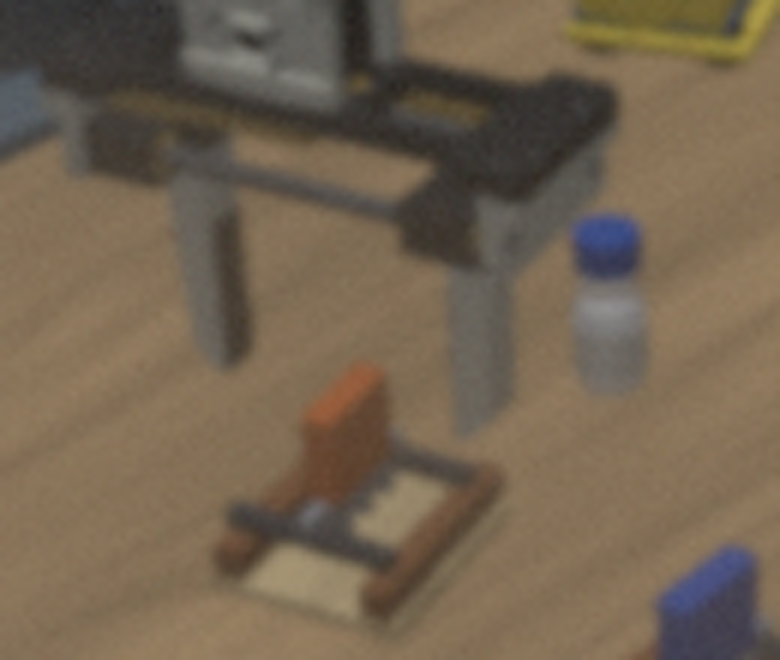

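Request:
play_rows(
  plan=[
    [[0, -0.1, 0.3, 0, 0, 0], [0, 0, 0.3, 0, 0, 0], [0, 0, 0.3, 0, 0, 0], [0, 0, 0.3, 0, 0, 0], [0, 0, 0.3, 0, 0, 0], [0, 0, 0.1, 0, 0, 0], [0, 0, 0, 0, 0, 0], [0, 0, 0, 0, 0, 0], [0, 0, 0, 0, 0, 0], [0, 0, 0, 0, 0, 0]],
  ],
)

```text
t: 6.08
eef_pos: [0.4337, -0.1743, 0.0559]
tool_rot: [3.141, 0.0, 1.805]
force: [-0.5, -0.3, -0.2]
grip_width: 0.093
```

Request:
play_rows(
  plan=[
    [[0, 0, 0, 0, 0, 0], [0, 0, 0, 0, 0, 0], [0, 0, 0, 0, 0, 0], [0, 0, 0, 0, 0, 0], [0, 0, 0, 0, 0, 0], [0, 0, 0, 0, 0, 0], [0, 0, 0, 0, 0, 0], [0, 0, 0, 0, 0, 0], [0, 0, 0, 0, 0, 0], [0, 0, 0, 0, 0, 0]],
  ],
  claw=1,
)

```text
t: 6.92
eef_pos: [0.4335, -0.1741, 0.0557]
tool_rot: [-3.142, -0.0, 1.805]
force: [-0.4, 1.2, -0.2]
grip_width: 0.0308
```

Run:
```python
from h import *
cam('scene','s3')
from plant import arm
o=arm.get_obs();print({k:np.round(v,4) for k,v in o.items()})
crop('s3',160,160,290,270,6,'c9')
```

```text
{'t': np.float64(6.9667), 'qpos': array([-0.6215,  0.3232,  1.9565, -0.    ,  0.862 , -0.8552]), 'qvel': array([ 0.0003,  0.0002, -0.0003,  0.0004,  0.0007,  0.0006]), 'joint_efforts': array([ 6.00000e-04, -3.90267e+01, -2.00410e+01,  3.02000e-02,
        7.01000e-02,  1.00000e-04]), 'eef_pos': array([ 0.4335, -0.1741,  0.0556]), 'tool_rot': array([-3.1415e+00, -1.0000e-04,  1.8046e+00]), 'force': array([ 0.0832,  0.5693, -0.5038]), 'ft_torque': array([-0.0429,  0.064 ,  0.0405]), 'grip_width': np.float64(0.027)}
```

View pics/c9.png

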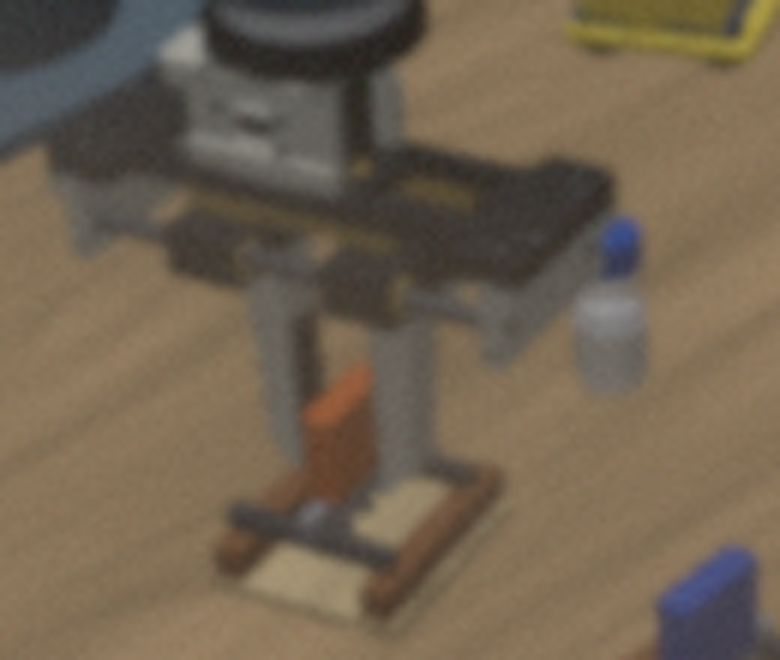

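Request:
play_rows(
  plan=[
    [[0, 0, 0, 0, 0, 0], [0, 0, 0, 0, 0, 0], [0, 0, 0, 0, 0, 0], [0, 0, 0, 0, 0, 0], [0, 0, 0, 0, 0, 0], [0, 0, 0, 0, 0, 0], [0, 0, 0, 0, 0, 0], [0, 0, 0, 0, 0, 0], [0, 0, 0, 0, 0, 0], [0, 0, 0, 0, 0, 0]],
  ],
)

```text
t: 7.8
eef_pos: [0.4335, -0.1741, 0.0557]
tool_rot: [-3.142, -0.0, 1.805]
force: [-0.3, 0.5, 1.2]
grip_width: 0.0137
```

Request:
play_rows(
  plan=[
    [[0, 0, -0.3, 0, 0, 0], [0, 0, -0.6, 0, 0, 0], [0, 0, -0.9, 0, 0, 0], [0, 0, -0.9, 0, 0, 0], [0, 0, -0.9, 0, 0, 0], [0, 0, -0.9, 0, 0, 0], [0, 0, -0.6, 0, 0, 0], [0, 0, 0, 0, 0, 0], [0, 0, 0, 0, 0, 0], [0, 0, 0, 0, 0, 0]],
  ],
)

```text
t: 8.63
eef_pos: [0.4331, -0.1738, 0.157]
tool_rot: [-3.141, -0.001, 1.805]
force: [-0.7, 0.4, -1.4]
grip_width: 0.0138
```

Run:
```python
from h import *
cam('scene','s4')
from plant import arm
o=arm.get_obs();print({k:np.round(v,4) for k,v in o.items()})
crop('s4',160,130,290,240,6,'c10')
```

```text
{'t': np.float64(8.6833), 'qpos': array([-6.2140e-01,  1.8290e-01,  1.8412e+00,  1.0000e-04,  1.1193e+00,
       -8.5530e-01]), 'qvel': array([-0.0017,  0.0058, -0.0005, -0.0009,  0.0006,  0.0005]), 'joint_efforts': array([ 1.92000e-02, -3.69828e+01, -2.58478e+01,  3.92000e-02,
        5.30000e-02,  2.00000e-04]), 'eef_pos': array([ 0.4329, -0.1737,  0.1567]), 'tool_rot': array([-3.1405e+00, -1.4000e-03,  1.8046e+00]), 'force': array([-0.4519, -0.2707, -1.1784]), 'ft_torque': array([-0.0935,  0.0425,  0.0139]), 'grip_width': np.float64(0.0138)}
```

View pics/c10.png

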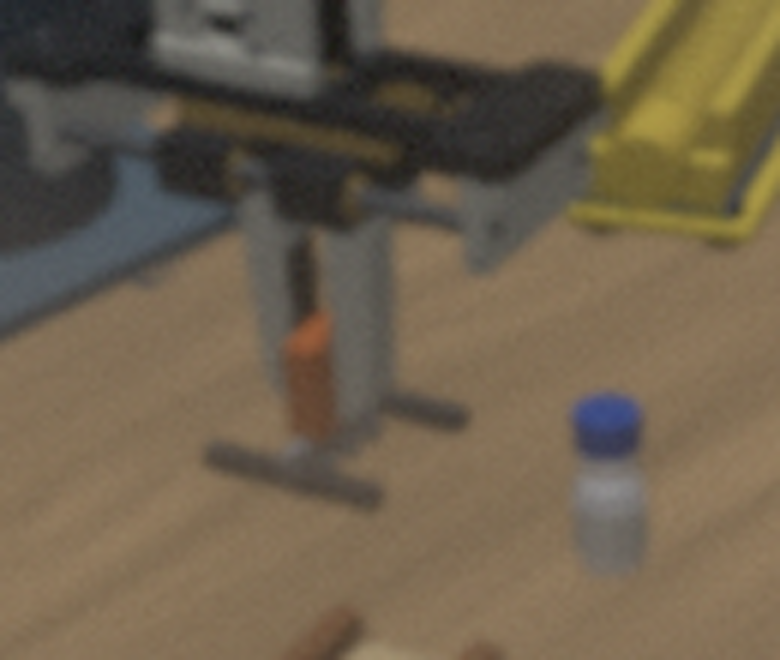

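Run:
```python
from m import *
from scipy.optimize import minimize
for tag in('t0','s0'):
    im,W=cloud(tag)
    g=(W[...,0]>.36)&(W[...,0]<.64)&(W[...,1]>.03)&(W[...,1]<.30)&(W[...,2]>.060)&(W[...,2]<.08)
    i=im.astype(int)
    p=W[g]; print(tag,g.sum(),p.mean(0),np.percentile(p[:,2],[5,50,95]))
    # rails: dark
    dk=g&(i.max(-1)<(85 if tag=='t0' else 75))
    q=W[dk]; print('dark',len(q),q.mean(0),cv2.minAreaRect(q[:,:2].astype(np.float32)*1000))
    # project to frame at angle a, fit rails: maximise points within rail bands
    def cost(x):
        cx,cy,a=x; e=np.array([np.sin(a),-np.cos(a)]); n=np.array([np.cos(a),np.sin(a)])
        d=q[:,:2]-[cx,cy]; u=d@e; v=d@n
        return np.mean(np.minimum(np.abs(np.abs(v)-.030),.012)**1)+np.mean(np.maximum(np.abs(u)-.095,0))
    r=minimize(cost,[.502,.163,.257],method='Nelder-Mead',options=dict(initial_simplex=np.array([[.502,.163,.257],[.507,.163,.257],[.502,.168,.257],[.502,.163,.3]])))
    print(r.x,np.degrees(r.x[2]),r.fun)
crop('s0',295,145,375,225,8,'c11')
```

```text
t0 1263 [0.50218207 0.16723952 0.06611072] [0.06077295 0.06631437 0.07135131]
dark 590 [0.5018235  0.16438232 0.06851816] ((502.2937316894531, 163.15020751953125), (70.609619140625, 189.68093872070312), 14.725170135498047)
[0.50185932 0.16316031 0.25523527] 14.623903697869414 0.002767495217758038
s0 1103 [0.50629719 0.15582384 0.06671576] [0.06114451 0.06642965 0.07207227]
dark 432 [0.51277651 0.14767007 0.06801741] ((508.2689208984375, 153.16053771972656), (68.89450073242188, 202.16641235351562), 14.028948783874512)
[0.50894935 0.15692535 0.24692115] 14.147539949701637 0.002563534663453416
```

View pics/c11.png

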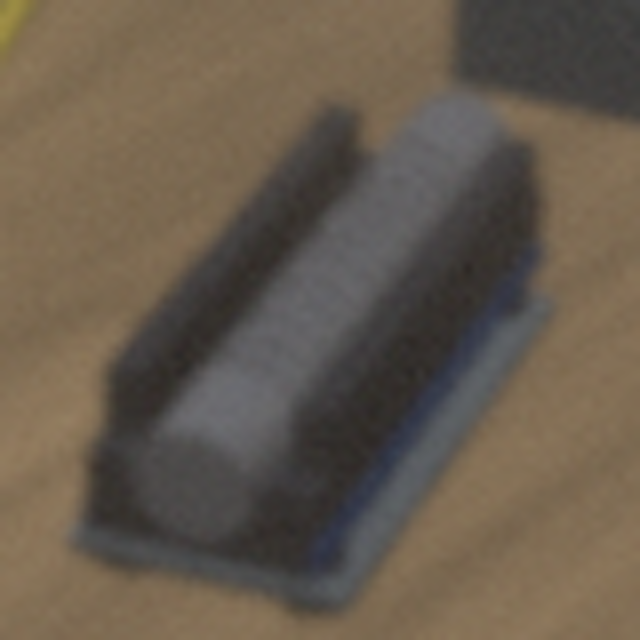

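Run:
```python
from m import *
im,d,c=load('t0')
K=np.array(c['intrinsics'],float);rv=np.array(c['rvec'],float);tv=np.array(c['tvec'],float)
a=.2555;C=np.array([.5035,.1627]);e=np.array([np.sin(a),-np.cos(a)]);n=np.array([np.cos(a),np.sin(a)])
g=im.astype(np.float32)
u=np.arange(-.06,.06,.0005)
for off in(0,-.0015):
  for v in(-.021,-.019,-.017,-.015,-.008,-.004,0,.004,.008,.015,.017,.019,.021):
    z=.047+np.sqrt(max(.019**2-v*v,0))
    P=np.c_[C+np.outer(u,e)+(v+off)*n,np.full(len(u),z)]
    px=cv2.projectPoints(P,rv,tv,K,None)[0].reshape(-1,2).astype(np.float32)
    s=cv2.remap(g,px[:,0][None],px[:,1][None],cv2.INTER_CUBIC)[0]
    s=s[:,0]  # red
    s=s-np.polyval(np.polyfit(u,s,2),u)
    k=2*np.pi/.014; f=np.mean(s*np.exp(-1j*k*u))*2
    print(off,v,'amp %.1f of %.1f  crest(bright) at %.1f mm'%(abs(f),s.std(),(-np.angle(f)/k*1000)%14))
```

```text
0 -0.021 amp 5.6 of 4.5  crest(bright) at 3.0 mm
0 -0.019 amp 15.4 of 11.5  crest(bright) at 3.0 mm
0 -0.017 amp 24.1 of 17.3  crest(bright) at 4.3 mm
0 -0.015 amp 16.6 of 11.9  crest(bright) at 5.0 mm
0 -0.008 amp 7.4 of 6.1  crest(bright) at 2.8 mm
0 -0.004 amp 4.3 of 5.2  crest(bright) at 5.0 mm
0 0 amp 5.4 of 5.0  crest(bright) at 7.6 mm
0 0.004 amp 1.9 of 2.7  crest(bright) at 3.5 mm
0 0.008 amp 2.4 of 2.0  crest(bright) at 3.8 mm
0 0.015 amp 16.1 of 11.9  crest(bright) at 9.9 mm
0 0.017 amp 12.4 of 9.2  crest(bright) at 9.7 mm
0 0.019 amp 8.1 of 6.3  crest(bright) at 8.3 mm
0 0.021 amp 1.6 of 1.7  crest(bright) at 8.5 mm
-0.0015 -0.021 amp 2.2 of 4.1  crest(bright) at 2.7 mm
-0.0015 -0.019 amp 7.6 of 5.9  crest(bright) at 3.1 mm
-0.0015 -0.017 amp 21.3 of 15.7  crest(bright) at 4.4 mm
-0.0015 -0.015 amp 22.7 of 16.5  crest(bright) at 4.9 mm
-0.0015 -0.008 amp 8.3 of 6.4  crest(bright) at 2.6 mm
-0.0015 -0.004 amp 5.7 of 5.7  crest(bright) at 4.3 mm
-0.0015 0 amp 5.7 of 5.6  crest(bright) at 7.3 mm
-0.0015 0.004 amp 1.0 of 2.6  crest(bright) at 8.2 mm
-0.0015 0.008 amp 3.8 of 3.1  crest(bright) at 3.2 mm
-0.0015 0.015 amp 14.3 of 10.7  crest(bright) at 9.3 mm
-0.0015 0.017 amp 16.0 of 11.8  crest(bright) at 9.4 mm
-0.0015 0.019 amp 13.9 of 10.6  crest(bright) at 8.1 mm
-0.0015 0.021 amp 6.1 of 4.8  crest(bright) at 8.4 mm
```

Request:
play_rows(
  plan=[
    [[0.3, 0.15, 0, 0, 0, -0.18], [0.8, 0.39, 0, 0, 0, 0], [0.8, 0.39, 0, 0, 0, 0], [0.8, 0.39, 0, 0, 0, 0], [0.8, 0.39, 0, 0, 0, 0], [0.8, 0.39, 0, 0, 0, 0], [0.8, 0.39, 0, 0, 0, 0], [0.8, 0.39, 0, 0, 0, 0], [0.8, 0.39, 0, 0, 0, 0], [0.8, 0.39, 0, 0, 0, 0]],
  ],
)

```text
t: 9.52
eef_pos: [0.4661, -0.0091, 0.1568]
tool_rot: [-3.14, -0.001, 1.827]
force: [-0.2, -1.1, -0.9]
grip_width: 0.0137
```

Request:
play_rows(
  plan=[
    [[0.8, 0.39, 0, 0, 0, 0], [0.8, 0.39, 0, 0, 0, 0], [0.8, 0.39, 0, 0, 0, 0], [0.8, 0.39, 0, 0, 0, 0], [0.8, 0.39, 0, 0, 0, 0], [0.8, 0.39, 0, 0, 0, 0], [0.8, 0.39, 0, 0, 0, 0], [0.8, 0.39, 0, 0, 0, 0], [0.8, 0.39, 0, 0, 0, 0], [0.8, 0.39, 0, 0, 0, 0]],
  ],
)

```text
t: 10.35
eef_pos: [0.5009, 0.1653, 0.1566]
tool_rot: [-3.14, -0.0, 1.827]
force: [0.6, 0.1, -0.5]
grip_width: 0.0136
```

Request:
play_rows(
  plan=[
    [[0.3, 0.15, 0, 0, 0, 0], [0, 0, 0, 0, 0, 0], [0, 0, 0, 0, 0, 0], [0, 0, 0, 0, 0, 0], [0, 0, 0, 0, 0, 0], [0, 0, 0, 0, 0, 0], [0, 0, 0, 0, 0, 0], [0, 0, 0, 0, 0, 0], [0, 0, 0, 0, 0, 0], [0, 0, 0, 0, 0, 0]],
  ],
)

```text
t: 11.18
eef_pos: [0.503, 0.1704, 0.1577]
tool_rot: [3.141, 0.0, 1.826]
force: [0.2, 0.1, -0.5]
grip_width: 0.0137
```

```bash
cat > ob.py <<'E'
import numpy as np
from plant import arm
o=arm.get_obs();print({k:np.round(o[k],4).tolist() for k in('t','eef_pos','tool_rot','force','ft_torque','grip_width')})
p=np.array(o['eef_pos'][:2])-[.5035,.1627];a=.2555
print('u',p@[np.sin(a),-np.cos(a)]*1000,'v',p@[np.cos(a),np.sin(a)]*1000)
E
python3 - <<'E'
from h import *
cam('scene','s5');cam('top','t5')
import ob
crop('s5',270,100,400,210,6,'c12');crop('t5',130,170,260,260,6,'c13')
E
```

```text
{'t': 11.2833, 'eef_pos': [0.503, 0.1705, 0.1577], 'tool_rot': [3.1415, 0.0, 1.8261], 'force': [-0.1351, -0.5962, -0.7051], 'ft_torque': [-0.1238, 0.0107, 0.047], 'grip_width': 0.0138}
u -7.63879464920692 v 1.4900604351149578
```

View pics/c12.png

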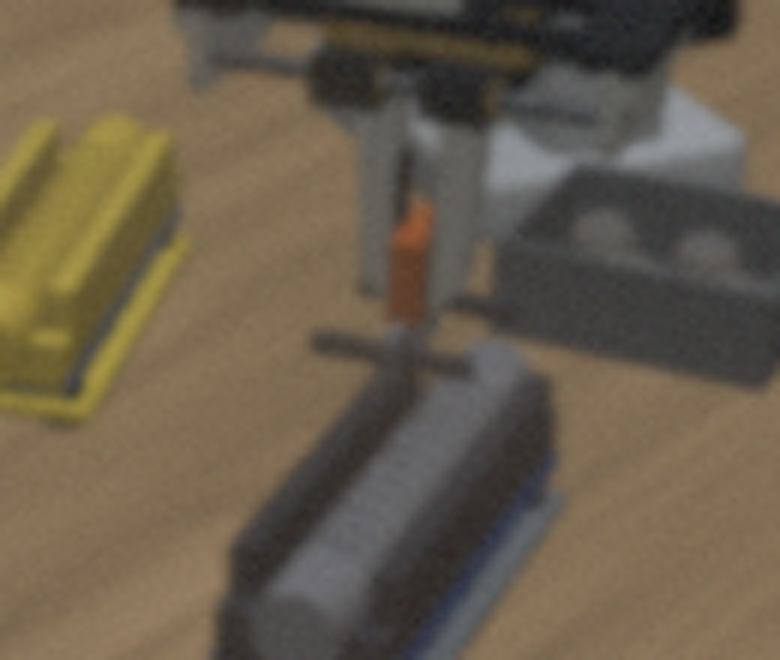

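Request:
play_rows(
  plan=[
    [[0, -0.07, 0.3, 0, 0, 0], [0, 0, 0.4, 0, 0, 0], [0, 0, 0.4, 0, 0, 0], [0, 0, 0.4, 0, 0, 0], [0, 0, 0.4, 0, 0, 0], [0, 0, 0.2, 0, 0, 0], [0, 0, 0.1, 0, 0, 0], [0, 0, 0.05, 0, 0, 0], [0, 0, 0, 0, 0, 0], [0, 0, 0, 0, 0, 0]],
  ],
)

```text
t: 12.12
eef_pos: [0.5019, 0.1702, 0.1129]
tool_rot: [3.141, 0.0, 1.826]
force: [-0.0, -0.8, -1.2]
grip_width: 0.0138
```

```bash
python3 ob.py
```

```text
{'t': 12.1167, 'eef_pos': [0.5019, 0.1702, 0.1129], 'tool_rot': [3.141, 0.0001, 1.8262], 'force': [-0.0299, -0.8148, -1.1612], 'ft_torque': [-0.0624, 0.047, 0.0067], 'grip_width': 0.0138}
u -7.665819544079323 v 0.38015676681184246
```

Request:
play_rows(
  plan=[
    [[0, 0, 0.05, 0, 0, 0], [0, 0, 0.05, 0, 0, 0], [0, 0, 0.05, 0, 0, 0], [0, 0, 0.03, 0, 0, 0], [0, 0, 0.03, 0, 0, 0], [0, 0, 0, 0, 0, 0], [0, 0, 0, 0, 0, 0], [0, 0, 0, 0, 0, 0], [0, 0, 0, 0, 0, 0], [0, 0, 0, 0, 0, 0]],
  ],
)

```text
t: 12.95
eef_pos: [0.5017, 0.1702, 0.1085]
tool_rot: [3.141, 0.0, 1.826]
force: [-0.0, -0.0, -0.6]
grip_width: 0.014
```

```bash
python3 ob.py
```

```text
{'t': 12.95, 'eef_pos': [0.5017, 0.1702, 0.1085], 'tool_rot': [3.1415, 0.0, 1.8262], 'force': [-0.0122, -0.0497, -0.604], 'ft_torque': [-0.064, 0.0972, -0.0003], 'grip_width': 0.014}
u -7.673482275463486 v 0.13022573181660707
```

Request:
play_rows(
  plan=[
    [[0, 0, 0.03, 0, 0, 0], [0, 0, 0.02, 0, 0, 0], [0, 0, 0, 0, 0, 0], [0, 0, 0, 0, 0, 0], [0, 0, 0, 0, 0, 0], [0, 0, 0, 0, 0, 0], [0, 0, 0, 0, 0, 0], [0, 0, 0, 0, 0, 0], [0, 0, 0, 0, 0, 0], [0, 0, 0, 0, 0, 0]],
  ],
)

```text
t: 13.78
eef_pos: [0.5016, 0.1702, 0.1074]
tool_rot: [-3.142, 0.0, 1.826]
force: [-0.3, -0.8, -2.3]
grip_width: 0.0137
```

```bash
python3 ob.py
```

```text
{'t': 13.7833, 'eef_pos': [0.5016, 0.1702, 0.1074], 'tool_rot': [-3.1416, 0.0, 1.8262], 'force': [-0.2548, -0.8364, -2.2783], 'ft_torque': [-0.0355, 0.0545, -0.0339], 'grip_width': 0.0137}
u -7.688219069464168 v 0.0830875520013182
```

Request:
play_rows(
  plan=[
    [[0, 0, 0.03, 0, 0, 0], [0, 0, 0.02, 0, 0, 0], [0, 0, 0, 0, 0, 0], [0, 0, 0, 0, 0, 0], [0, 0, 0, 0, 0, 0], [0, 0, 0, 0, 0, 0], [0, 0, 0, 0, 0, 0], [0, 0, 0, 0, 0, 0], [0, 0, 0, 0, 0, 0], [0, 0, 0, 0, 0, 0]],
  ],
)

```text
t: 14.62
eef_pos: [0.5016, 0.1702, 0.1065]
tool_rot: [-3.142, -0.0, 1.826]
force: [0.6, -0.4, -1.0]
grip_width: 0.0137
```

```bash
python3 ob.py
```

```text
{'t': 14.6167, 'eef_pos': [0.5016, 0.1702, 0.1065], 'tool_rot': [-3.1416, -0.0, 1.8263], 'force': [0.6401, -0.4195, -0.97], 'ft_torque': [-0.0465, 0.0017, -0.0377], 'grip_width': 0.0137}
u -7.719132520825919 v 0.07626161547328685
```

Request:
play_rows(
  plan=[
    [[0, 0, 0.03, 0, 0, 0], [0, 0, 0.03, 0, 0, 0], [0, 0, 0, 0, 0, 0], [0, 0, 0, 0, 0, 0], [0, 0, 0, 0, 0, 0], [0, 0, 0, 0, 0, 0], [0, 0, 0, 0, 0, 0], [0, 0, 0, 0, 0, 0], [0, 0, 0, 0, 0, 0], [0, 0, 0, 0, 0, 0]],
  ],
)

```text
t: 15.45
eef_pos: [0.5017, 0.1702, 0.1053]
tool_rot: [3.141, 0.0, 1.826]
force: [-0.1, 0.2, 0.4]
grip_width: 0.0138
```

```bash
python3 ob.py
```

```text
{'t': 15.45, 'eef_pos': [0.5017, 0.1702, 0.1053], 'tool_rot': [3.1414, 0.0, 1.8261], 'force': [-0.1301, 0.1815, 0.3895], 'ft_torque': [0.004, 0.0317, -0.0336], 'grip_width': 0.0138}
u -7.6756323523095675 v 0.15229493083466777
```

Request:
play_rows(
  plan=[
    [[0, 0, 0.02, 0, 0, 0], [0, 0, 0.02, 0, 0, 0], [0, 0, 0, 0, 0, 0], [0, 0, 0, 0, 0, 0], [0, 0, 0, 0, 0, 0], [0, 0, 0, 0, 0, 0], [0, 0, 0, 0, 0, 0], [0, 0, 0, 0, 0, 0], [0, 0, 0, 0, 0, 0], [0, 0, 0, 0, 0, 0]],
  ],
)

```text
t: 16.28
eef_pos: [0.5017, 0.1702, 0.1045]
tool_rot: [3.141, 0.0, 1.826]
force: [-0.3, 0.4, 3.5]
grip_width: 0.0141
```

```bash
python3 ob.py
```

```text
{'t': 16.2833, 'eef_pos': [0.5017, 0.1702, 0.1045], 'tool_rot': [3.1414, 0.0, 1.8262], 'force': [-0.2821, 0.4421, 3.4927], 'ft_torque': [-0.1156, 0.1236, 0.0515], 'grip_width': 0.0141}
u -7.667236666670478 v 0.1738899326761666
```

Request:
play_rows(
  plan=[
    [[0, 0, 0.02, 0, 0, 0], [0, 0, 0.02, 0, 0, 0], [0, 0, 0, 0, 0, 0], [0, 0, 0, 0, 0, 0], [0, 0, 0, 0, 0, 0], [0, 0, 0, 0, 0, 0], [0, 0, 0, 0, 0, 0], [0, 0, 0, 0, 0, 0], [0, 0, 0, 0, 0, 0], [0, 0, 0, 0, 0, 0]],
  ],
)

```text
t: 17.12
eef_pos: [0.5017, 0.1702, 0.1039]
tool_rot: [3.141, 0.0, 1.826]
force: [-0.7, -0.2, 6.5]
grip_width: 0.014
```

Run:
```python
from h import *
cam('scene','s6')
import ob
crop('s6',270,110,400,220,6,'c14')
```

```text
{'t': 17.1667, 'eef_pos': [0.5017, 0.1702, 0.1039], 'tool_rot': [3.1413, 0.0001, 1.8262], 'force': [-0.8447, 0.0512, 5.4993], 'ft_torque': [-0.0785, 0.3054, -0.0549], 'grip_width': 0.0141}
u -7.687453141447967 v 0.1680610694684145
```

View pics/c14.png

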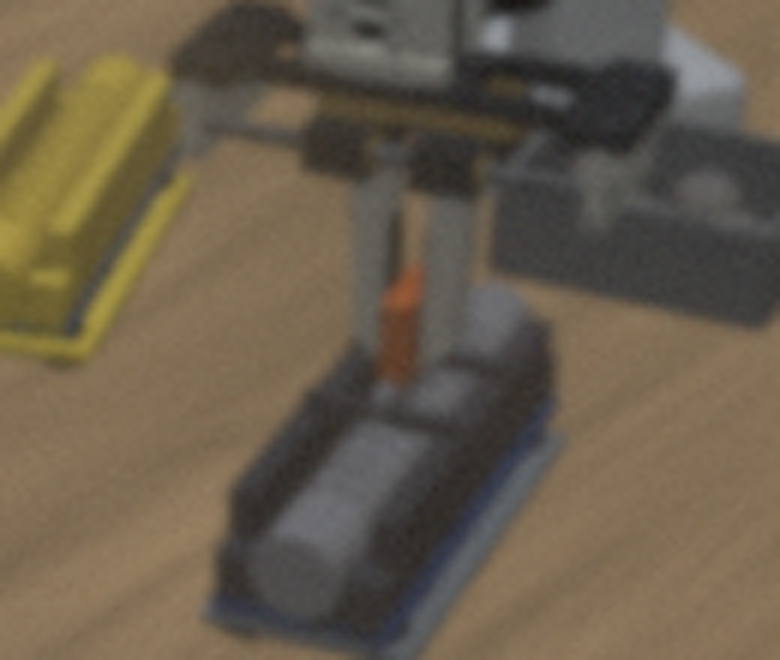

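Request:
play_rows(
  plan=[
    [[0, 0, 0.02, 0, 0, 0], [0, 0, 0, 0, 0, 0], [0, 0, 0, 0, 0, 0], [0, 0, 0, 0, 0, 0], [0, 0, 0, 0, 0, 0], [0, 0, 0, 0, 0, 0], [0, 0, 0, 0, 0, 0], [0, 0, 0, 0, 0, 0], [0, 0, 0, 0, 0, 0], [0, 0, 0, 0, 0, 0]],
  ],
)

```text
t: 18.0
eef_pos: [0.5017, 0.1702, 0.1037]
tool_rot: [3.141, 0.0, 1.826]
force: [-2.1, -1.3, 7.7]
grip_width: 0.0142
```

Request:
play_rows(
  plan=[
    [[0, 0, 0, 0, 0, 0], [0, 0, 0, 0, 0, 0], [0, 0, 0, 0, 0, 0], [0, 0, 0, 0, 0, 0], [0, 0, 0, 0, 0, 0], [0, 0, 0, 0, 0, 0], [0, 0, 0, 0, 0, 0], [0, 0, 0, 0, 0, 0], [0, 0, 0, 0, 0, 0], [0, 0, 0, 0, 0, 0]],
  ],
)

```text
t: 18.83
eef_pos: [0.5017, 0.1702, 0.1037]
tool_rot: [3.141, 0.0, 1.826]
force: [-1.7, -0.9, 7.2]
grip_width: 0.0135
```

```bash
python3 ob.py
```

```text
{'t': 18.8333, 'eef_pos': [0.5017, 0.1702, 0.1037], 'tool_rot': [3.1412, 0.0001, 1.8263], 'force': [-1.7477, -0.9202, 7.1503], 'ft_torque': [-0.1199, 0.2988, 0.004], 'grip_width': 0.0135}
u -7.677281457914989 v 0.18619369071180372
```

Request:
play_rows(
  plan=[
    [[0, 0, -0.02, 0, 0, 0], [0, 0, -0.02, 0, 0, 0], [0, 0, -0.02, 0, 0, 0], [0, 0, -0.02, 0, 0, 0], [0, 0, 0, 0, 0, 0], [0, 0, 0, 0, 0, 0], [0, 0, 0, 0, 0, 0], [0, 0, 0, 0, 0, 0], [0, 0, 0, 0, 0, 0], [0, 0, 0, 0, 0, 0]],
  ],
)

```text
t: 19.67
eef_pos: [0.5017, 0.1702, 0.1048]
tool_rot: [3.141, 0.0, 1.826]
force: [0.6, -0.2, 2.6]
grip_width: 0.0138
```

Request:
play_rows(
  plan=[
    [[0, 0, 0, 0, 0, 0], [0, 0, 0, 0, 0, 0], [0, 0, 0, 0, 0, 0], [0, 0, 0, 0, 0, 0], [0, 0, 0, 0, 0, 0], [0, 0, 0, 0, 0, 0], [0, 0, 0, 0, 0, 0], [0, 0, 0, 0, 0, 0], [0, 0, 0, 0, 0, 0], [0, 0, 0, 0, 0, 0]],
  ],
  claw=0.5,
)

```text
t: 20.5
eef_pos: [0.5016, 0.1702, 0.1049]
tool_rot: [3.142, -0.0, 1.826]
force: [-1.1, 0.2, 0.3]
grip_width: 0.0463
```

Run:
```python
from h import *
cam('scene','s7')
import ob
crop('s7',270,110,400,220,6,'c15')
```

```text
{'t': 20.55, 'eef_pos': [0.5016, 0.1702, 0.1049], 'tool_rot': [-3.1416, 0.0, 1.8262], 'force': [-0.2313, -0.2118, 0.0651], 'ft_torque': [-0.016, 0.0425, 0.0355], 'grip_width': 0.0464}
u -7.692961360735147 v 0.08315103554580969
```

View pics/c15.png

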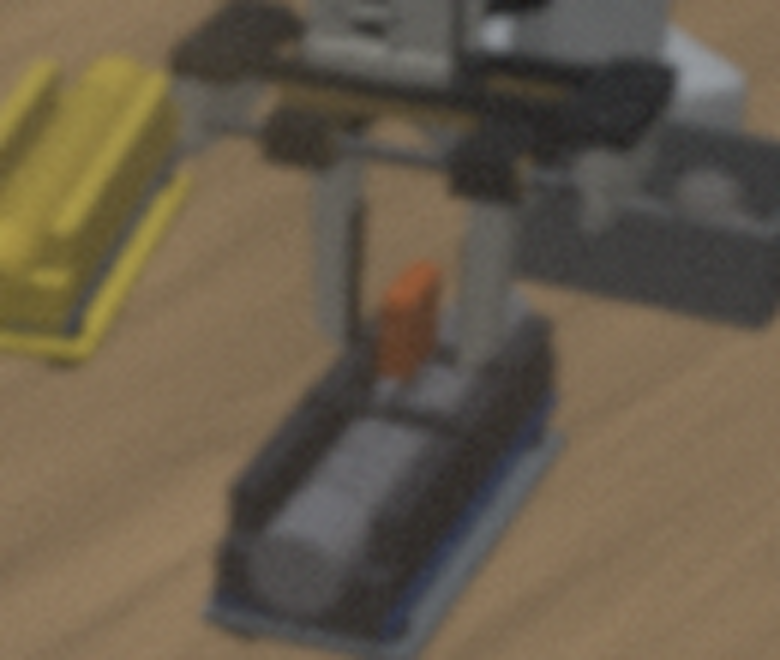

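Released and clear. Now I back straight up and verify.

Request:
play_rows(
  plan=[
    [[0, 0, -0.3, 0, 0, 0], [0, 0, -0.5, 0, 0, 0], [0, 0, -0.8, 0, 0, 0], [0, 0, -0.9, 0, 0, 0], [0, 0, -0.9, 0, 0, 0], [0, 0, -0.9, 0, 0, 0], [0, 0, -0.7, 0, 0, 0], [0, 0, 0, 0, 0, 0], [0, 0, 0, 0, 0, 0], [0, 0, 0, 0, 0, 0]],
  ],
)

```text
t: 21.38
eef_pos: [0.5012, 0.1701, 0.2045]
tool_rot: [-3.141, -0.0, 1.826]
force: [0.3, 0.3, -0.5]
grip_width: 0.0466
```

Request:
play_rows(
  plan=[
    [[-0.8, 0, 0, 0, 0, 0], [-0.8, 0, 0, 0, 0, 0], [-0.8, 0, 0, 0, 0, 0], [-0.8, 0, 0, 0, 0, 0], [-0.8, 0, 0, 0, 0, 0], [-0.8, 0, 0, 0, 0, 0], [-0.8, 0, 0, 0, 0, 0], [-0.8, 0, 0, 0, 0, 0], [0, 0, 0, 0, 0, 0], [0, 0, 0, 0, 0, 0]],
  ],
)

```text
t: 22.22
eef_pos: [0.5334, 0.0459, 0.2036]
tool_rot: [-3.139, -0.001, 1.824]
force: [0.2, 0.1, 0.1]
grip_width: 0.0462
```

Run:
```python
from m import *
cam('scene','s8');cam('top','t8')
import ob
crop('s8',270,120,400,230,6,'c16');crop('t8',130,170,260,260,6,'c17')
im,W=cloud('t8')
hsv=cv2.cvtColor(im,cv2.COLOR_RGB2HSV)
m=(hsv[...,0]<16)&(hsv[...,1]>160); m[:,:140]=0;m[:180]=0;m[250:]=0;m[:,250:]=0
p=W[m];print(len(p),p.mean(0),p[:,2].round(4))
```

```text
{'t': 22.3167, 'eef_pos': [0.5333, 0.0469, 0.2041], 'tool_rot': [-3.1401, -0.0011, 1.8261], 'force': [-0.8594, -0.8101, -0.09], 'ft_torque': [-0.0312, 0.0544, 0.0289], 'grip_width': 0.0466}
u 119.57522096985844 v -0.40548399582047273
90 [nan nan nan] [0.1187 0.1204 0.119  0.1172 0.1168 0.1181 0.118  0.1225 0.119  0.1186
 0.1146 0.12      nan 0.1026 0.1201 0.1158 0.1165 0.1165 0.1216 0.118
 0.1169 0.1163 0.1209 0.117  0.1179 0.1201 0.1162 0.1092 0.0974 0.116
 0.1162 0.1203 0.1187 0.1192 0.1215 0.1156 0.1188 0.1165 0.1208 0.1219
 0.1197 0.1188 0.1226 0.1159 0.1153 0.0995 0.1161 0.1174 0.1187 0.1174
 0.1191 0.1177 0.1211 0.1162 0.1183 0.1196 0.1182 0.1198 0.119  0.1157
 0.1145 0.104  0.121  0.1171 0.1137 0.1196 0.1179 0.1181 0.119  0.1172
 0.1168 0.1176 0.1161 0.1084 0.104  0.0997 0.1182 0.12   0.119  0.1191
 0.1191 0.117  0.1137 0.1079 0.0974 0.1168 0.1164 0.1121 0.1099 0.101 ]
```

View pics/c16.png

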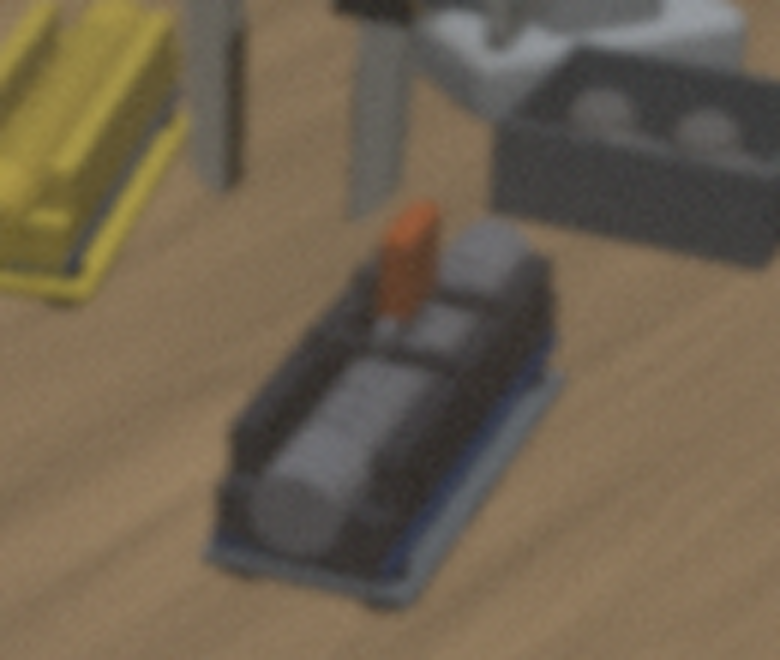

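View pics/c17.png

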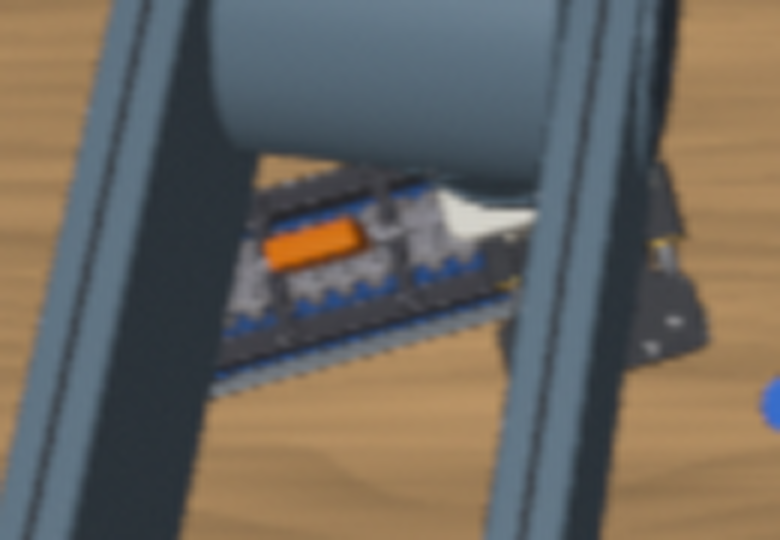

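View pics/s8.png

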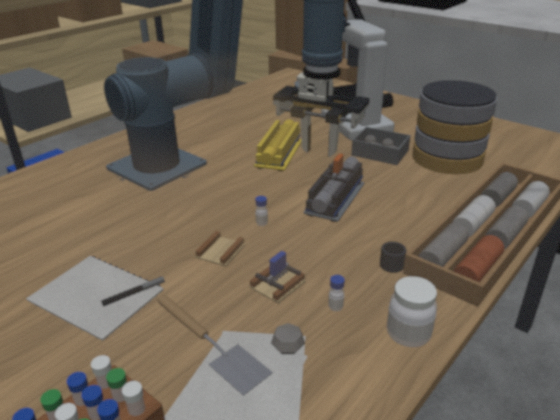

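```bash
python3 -c "
from plant import arm
print(arm.close_job())"
```

```text
the job is handed in; nothing more can be done
None
```

The orange comb is seated in the rod's thread, released, and the job was handed in at about 22 s. The hand-in reports no verdict.

- **Finding the grooves:** I worked out where they lie from the top picture before lowering, then went down about 1 mm at a time. The teeth passed the crest level with no force and the crossbars met the rails at the expected height. No sliding search along the rod was needed.
- **Press:** I held it for about 1.7 s with 7–8 N at the wrist, roughly 8–9 N with the comb's own weight. The highest reading I saw was 7.7 N, well under the 18 N limit. I eased off before opening the jaws.
- **Last checks:**
  - The handle top measured about 0.119 m. It should be 0.120 m when seated and 0.124 m on the crests.
  - By the tool readings, the comb sits about 8 mm from the cradle's middle along the rod and about 0 mm across it.
  - In the scene picture both crossbars look flat on the rails, the gripper is clear, and the bystanders look unmoved.
- **Disagreement:** the two cameras differed by 5–9 mm on the cradle's middle. I used the top camera's value, which fitted the given sizes better.
- **Partly hidden:** the arm covered part of the cradle in the last top picture.

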